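# Lock the grinder stand's arm: catch held down, bolt slid home

### The arm

A 6-joint arm with a two-finger parallel gripper is mounted at the origin on the work surface. World frame = base frame: x ahead of the robot, y to its left, z up, the work surface at z = 0. Lengths are in m, angles in rad, forces in N, time in s.
With the tool pointing down it reaches from about 0.375 to 0.9 m from the base axis. Payload 3.1 kg.
Tool frame: the origin (TCP) lies at the very end of the fingers, on their centre line; the grasp point (between the pads) lies 19 mm behind it; x points along the fingers, y is the direction in which the jaws open and shut, and the axes are right-handed (so a half turn about x gives the same grasp; the last joint's range is limited). The gripper opens to 85 mm and grips with 20 to 120 N. Pads are 22 mm wide; open, the fingers measure 114 mm over their backs; the gripper's body (76 mm by 85 mm) begins 54 mm behind the grasp point. The pads swing forward as they close: fully open they stand 13 mm farther back than shut.
Start: joints at [-1.308, 0.527, 1.433, -0, 1.181, -0.178], TCP at [0.267, -0.565, 0.231] pointing down, gripper open.
Joint ranges: [-3.08, 3.08], [-0.75, 2.2], [0.22, 2.44], [-1.43, 4.57], [0, 2.65], [-2.85, 2.85]. Speed limits (rad/s): [2.79, 2.79, 3.14, 3.14, 3.14, 3.14].

### API

Orientations are given as a unit quaternion [x, y, z, w].
In Python, from station import sense, snapshot, camera_model, sign_off gives the robot as it stands.
- The arm moves only by the tool step_arm, never from a script. Its argument "increments" is one flat list of numbers, 5 for each row, row after row: the shift along the tool's x, y, z in units of 60 mm (1.0 is 60 mm), then the turn about the tool's x in units of 5 degrees (1.0 is 5 degrees), then the closure, from 0 (fully open) to 1 (shut). A call has exactly 5 rows; each row is the pose to reach, as a shift and turn from the pose measured when the call began, along the tool's axes at that moment; what a row does not reach only later rows make up. A row lasts 1/8 s, in which the tool goes at most 62.5 mm and 10.7 degrees, less where a joint would pass 70% of its speed; a pose out of reach is approached as far as the arm can. A call with a gripper value outside its range is refused whole. The fingers move at their own pace and stop on an object; "grip_force" is the grip in N (left out, the last holds). Time passes only in rows, so rows that repeat a pose let the fingers close, or fill a call up. It gives the time, the measured TCP pose, the force and the opening at its end, in the units of the state.
- sense(): the state, without advancing time (a new reading comes with each control period).
- snapshot(name): name is "side" or "top" or "wrist"; returns the picture (420x560x3 uint8, blue, green, red); there is no depth.
- camera_model(name): a dict with "vertical_fov" (degrees; the focal length in pixels is half the picture's height over the tangent of half this angle, whatever the lens; pixels are square), "cx", "cy" (the principal point, pixels), "R" (3x3) and "t" (3): a world point X has camera coordinates R X + t. Camera axes: x right, y down, z forward; pixel columns grow to the right and rows downward; lengths in m; the calibration is good to about 2 mm. A picture is of the moment at which its call begins: read the wrist's pose just before it. camera_model takes no time and is no camera call; for the wrist camera it gives the pose at the moment of the call.
- sign_off(): hands the job in, once; it reports no verdict.
The state is a dict: "t": time; "q": joint angles; "qd": joint speeds; "tau": joint torques, N m; "tcp_pos": TCP position; "tool_rot": TCP orientation; "force": force on the tool from outside, world axes, zero at the start; "ft_torque": the same for the moment, N m; "finger_gap": opening from 0.0 (shut) to 1.0 (fully open).
Only numpy, scipy, OpenCV 4.12 (cv2) and the standard library are available. Lean on these libraries where they do the work, as an engineer would, in place of code of your own. Each camera call takes 0.05 s, during which the arm holds its last target. There are 200 camera calls.

### The job

Lock the raised arm of the blue grinder stand: with one fingertip press the yellow spring catch down and keep it down, and with the other fingertip push the red knob so that the bolt slides fully home into the keeper at the foot of the tower. Only when the bolt is home, let the catch spring all the way back up behind it and take the hand away. It is all fingertip work, with nothing to grip or lift, and the tin, jar, carton and spanner lying on the stand stay where they are.

Things in the scene. Friction and masses are not known exactly. Their poses are not given: they have to be found in the camera images.
- stand: Blue grinder stand, fixed. Origin on the table under the lock's middle. +x: from red knob to yellow catch; +y: the way the bolt closes, towards the tower; z up. Base x -140..140, y -190..290, top at z 30 mm. Tower and raised grinder stand beyond y 145, 360 mm high (a 52 mm high foot from y 129). A guide bridge over the bolt (y 60..76) is 57 mm high. The dark well round the catch is 39 mm high.
- catch_bar (a point): Middle of the flat top of the yellow catch, a ribbed thumb bar 32 mm (stand x) by 94 mm (stand y). At rest at (32, -15, 62) mm in the stand's frame, so 62 mm above the table; goes down with the catch. A fingertip may slide along it while pressing.
- catch_tooth (a point): Middle of the top of the orange tooth, 10 mm (stand x) by 16 mm (stand y), on the catch's side that faces the bolt, level with the yellow bar's top. At rest at (11, 5, 62) mm in the stand's frame. It stops the bolt's steel arm until it is pressed below it.
- catch (a joint): How far the catch is pressed straight down, m: 0 sprung up, 0.012 at its stop. Spring force about 2 N at first, 6.5 N at the stop. Frees the bolt from about 0.006; 0.008 to 0.012 is safe.
- bolt_knob (a point): Middle of the top of the red knob, a block 30 (stand x) x 16 (stand y) x 28 mm high, top 75 mm above the table. At (-32, -14, 75) mm in the stand's frame at bolt value 0; moves to +y with the bolt. Push its face that looks to stand -y; behind it is only the bolt's tail, top 49 mm above the table: a fingertip at 51 to 54 mm clears it. Gap from knob to yellow bar 33 mm; their middles are 64 mm apart.
- bolt_arm (a point): Free end, at the top, of the steel arm that leads from the knob's middle towards the catch: 12 mm wide (stand y), 56 to 64 mm above the table. At (17, -14, 64) mm in the stand's frame at bolt value 0; moves with the bolt. The orange tooth stops it.
- keeper (a point): Middle of the top of the blue keeper that the bolt's rod enters: 52 (stand x) x 22 mm (stand y), fixed, top 69 mm above the table, at (-32, 118, 69) mm in the stand's frame.
- bolt (a joint): How far the bolt has slid to the stand's +y, m: starts at 0 to 0.004 (drawn back, with free play before the tooth), 0.038 is fully home at its stop. Needs 3 to 4 N and stays where it is left. Past 0.033 its arm has passed the tooth and the released catch rises behind it; before that a released catch stays caught under the arm or blocks the bolt.
- disc_tin: Loose bystander: aluminium tin, diameter 60, 45 mm high, standing on the base. Origin: centre of its underside.
- grease_jar: Loose bystander: white jar with green cap, diameter 48, 60 mm high, standing on the base. Origin: centre of its underside.
- carton: Loose bystander: cardboard box 48 x 48 x 40 mm high, standing on the base. Origin: centre of its underside.
- spanner: Loose bystander: steel spanner 150 mm long, lying on the base along the knob's side. Origin: under its middle, x along it.

How it is judged:
By the outcome, as a careful person would: the job done as asked, in the order asked, and still so for the second after the job is handed in, with the robot touching nothing.
It also fails if it takes over 32 s, if anything falls off the work surface, if the arm or the gripper's body presses on something with over 40 N, if the wrist force passes 120 N, or if a joint passes its speed limit or range.

## Working session

There is one attempt and no reset: what is moved stays moved. The work goes in short steps, Python scripts to look and compute and a tool call to move; the robot and the scene stay as the last step left them, time stands still between calls to the robot, and variables do not carry over. Pictures are saved under pics/ and viewed, about 8 in all and at most 12, crops included, and the job is handed in when it is done.

Besides the shell and the picture viewer there is one more tool, called after "Request:" in YAML: its name, and indented under it one key for each argument. step_arm: Moves the arm, as the interface text tells. Its arguments: {"type":"object","properties":{"increments":{"type":"array","items":{"type":"number"}},"grip_force":{"type":"number"}},"required":["increments"]}

```bash
mkdir -p pics; python3 - <<'E'
from station import *
import cv2,numpy as np
s=sense();print({k:np.round(v,3) for k,v in s.items()})
for n in("side","top"):
    cv2.imwrite(f"pics/{n}0.png",snapshot(n));c=camera_model(n);print(n,c)
E
```

```text
{'t': np.float64(0.0), 'q': array([-1.308,  0.528,  1.434,  0.   ,  1.181, -0.179]), 'qd': array([-0.001, -0.   , -0.001, -0.001,  0.003, -0.001]), 'tau': array([-0.0000e+00, -4.4235e+01, -1.7803e+01, -0.0000e+00,  8.0000e-03,
        0.0000e+00]), 'tcp_pos': array([ 0.267, -0.565,  0.23 ]), 'tool_rot': array([-0.69 , -0.155,  0.69 , -0.154]), 'force': array([-0.201, -0.264, -0.857]), 'ft_torque': array([0.029, 0.039, 0.02 ]), 'finger_gap': np.float64(1.002)}
side {'vertical_fov': 55.53920479217826, 'cx': 287.50849017297776, 'cy': 206.3953896152962, 'R': array([[ 0.79488832, -0.6065537 , -0.01565801],
       [-0.31644799, -0.3924103 , -0.86364045],
       [ 0.51769995,  0.69145265, -0.50386506]]), 't': array([-0.49102666,  0.24676901,  0.42112407])}
top {'vertical_fov': 47.18487790920895, 'cx': 281.5891384866935, 'cy': 206.4847602415595, 'R': array([[ 0.0646164 , -0.99790918, -0.00141359],
       [-0.97799417, -0.06304515, -0.19887863],
       [ 0.19837368,  0.0142333 , -0.98002311]]), 't': array([-0.06699808,  0.57161922,  0.77879351])}
```

View pics/top0.png

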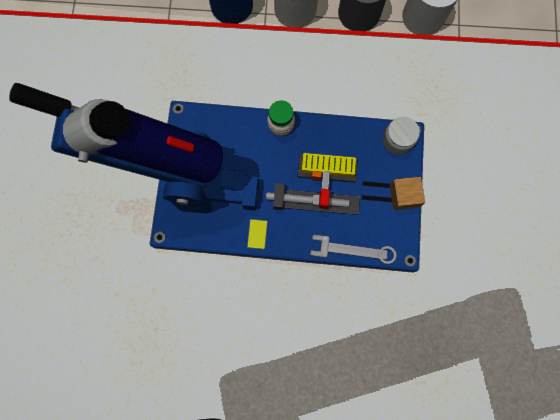

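View pics/side0.png

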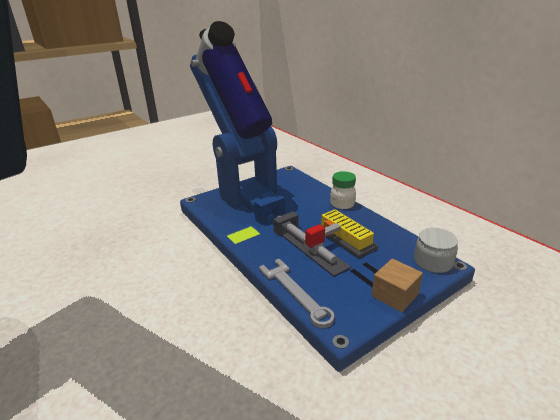

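The top view shows the stand with its +y to the image left: yellow bar at about (328,164), knob at (325,198), washers at about (178,108), (160,238) and (410,261). The side view shows the same objects, and the lock area is clear of loose things.

```bash
cat > h.py <<'E'
from station import *
import cv2,numpy as np
def ray(n,uv,c=None):
    c=c or camera_model(n);f=210/np.tan(np.radians(c["vertical_fov"]/2));R=np.array(c["R"])
    return -R.T@c["t"],R.T@np.array([(uv[0]-c["cx"])/f,(uv[1]-c["cy"])/f,1])
def onz(n,uv,z):
    o,d=ray(n,uv);return o+d*(z-o[2])/d[2]
def tri(a,b):
    (o1,d1),(o2,d2)=a,b
    s=np.linalg.lstsq(np.c_[d1,-d2],o2-o1,rcond=None)[0];p,q=o1+d1*s[0],o2+d2*s[1]
    return (p+q)/2,np.linalg.norm(p-q)
def proj(n,X):
    c=camera_model(n);f=210/np.tan(np.radians(c["vertical_fov"]/2));p=np.array(c["R"])@X+c["t"]
    return f*p[0]/p[2]+c["cx"],f*p[1]/p[2]+c["cy"]
def blob(im,lo,hi,box):
    h=cv2.cvtColor(im,cv2.COLOR_BGR2HSV);m=cv2.inRange(h,lo,hi);k=np.zeros_like(m);x0,y0,x1,y1=box
    k[y0:y1,x0:x1]=m[y0:y1,x0:x1]
    cs=cv2.findContours(cv2.morphologyEx(k,cv2.MORPH_CLOSE,np.ones((5,5))),cv2.RETR_EXTERNAL,cv2.CHAIN_APPROX_NONE)[0]
    return max(cs,key=cv2.contourArea)
E
python3 - <<'E'
from h import *
T=cv2.imread("pics/top0.png");S=cv2.imread("pics/side0.png")
for n,im,b,rb in(("top",T,(290,145,365,185),(310,180,340,215)),("side",S,(315,200,380,255),(300,220,335,250))):
    y=blob(im,(22,120,90),(34,255,255),b);r=blob(im,(0,150,80),(8,255,255),rb)
    print(n,"yel",cv2.minAreaRect(y),cv2.boundingRect(y),"red",cv2.minAreaRect(r),cv2.boundingRect(r))
    if n=="top":
        q=np.array([onz(n,p,.062)[:2] for p in y[:,0]],np.float32)*1000
        print(cv2.minAreaRect(q))
        m=np.array([onz(n,p,.075)[:2] for p in r[:,0]],np.float32)*1000
        print("knob",cv2.minAreaRect(m))
# washers: bright/grey low-saturation within base
for g in((178,108),(160,238),(410,261),(420,127)):
    x,y=g;p=T[y-9:y+10,x-9:x+10].astype(int);sat=p.max(2)-p.min(2)
    w=((sat<40)&(p.max(2)>60)).astype(float);yy,xx=np.nonzero(w)
    print(g,len(xx),(x-9+xx.mean(),y-9+yy.mean()) if len(xx) else 0)
a=cv2.resize(T[90:275,145:435],None,fx=2.7,fy=2.7,interpolation=cv2.INTER_CUBIC)
cv2.imwrite("pics/c1.png",a)
E
```

```text
top yel ((328.5287170410156, 163.68443298339844), (53.506622314453125, 17.926074981689453), 5.194429397583008) (302, 153, 54, 22) red ((324.5, 197.0), (16.0, 9.0), 90.0) (320, 189, 10, 17)
((655.9246215820312, -107.48651123046875), (93.97476959228516, 32.84185791015625), 88.29612731933594)
knob ((592.4276123046875, -102.34892272949219), (28.16341209411621, 15.395553588867188), 2.794748306274414)
side yel ((347.15380859375, 228.76919555664062), (57.13412094116211, 22.188007354736328), 33.690067291259766) (321, 209, 53, 41) red ((315.0, 235.5), (21.0, 18.0), 90.0) (306, 225, 19, 22)
(178, 108) 128 (np.float64(177.2265625), np.float64(104.9609375))
(160, 238) 91 (np.float64(158.52747252747253), np.float64(236.96703296703296))
(410, 261) 100 (np.float64(411.38), np.float64(260.47))
(420, 127) 300 (np.float64(419.85333333333335), np.float64(126.73))
```

View pics/c1.png

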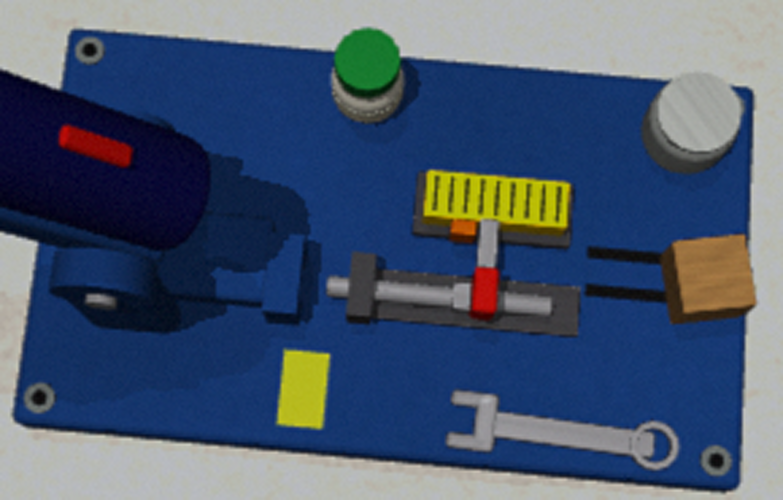

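The crop shows washer centres at (90,49), (39,397) and (715,460) in crop pixels. It also shows the arm against the free play before the orange tooth, and nothing loose near the fingers' path.

```bash
cat >> h.py <<'E'
def stand(X,o,yaw):
    d=np.array(X)[:2]-o[:2];c,s=np.cos(yaw),np.sin(yaw);return np.array([c*d[0]+s*d[1],-s*d[0]+c*d[1]])*1000
E
python3 - <<'E'
from h import *
W=[onz("top",(145+a/2.7,90+b/2.7),.03) for a,b in((90,49),(39,397),(715,460))]
for w in W:print(np.round(w,4))
d=W[1]-W[2];yA=np.arctan2(-d[0],d[1]);e=W[0]-W[1];yB=np.arctan2(e[1],e[0])
print("len",np.linalg.norm(d),np.linalg.norm(e),"yaw",np.degrees([yA,yB]))
yaw=yA
# origin from bar centre and from washers
R=np.array([[np.cos(yaw),-np.sin(yaw)],[np.sin(yaw),np.cos(yaw)]])
o1=np.array([.6559,-.1075])-R@[.032,-.015]
o2=(W[0]+W[2])[:2]/2-R@[0,.05]
print("origin bar",o1,"washers",o2)
print("knob",stand([.5924,-.1023],o1,yaw))
# side check of bar centre
p,err=tri(ray("top",(328.5,163.7)),ray("side",(347.2,228.8)));print("tri bar",p,err)
from scipy.spatial.transform import Rotation as Ro
print("tool axes (cols)",Ro.from_quat(sense()["tool_rot"]).as_matrix().round(4),sense()["tcp_pos"])
E
```

```text
[0.7556 0.1758 0.03  ]
[0.5111 0.1832 0.03  ]
[ 0.4984 -0.2606  0.03  ]
len 0.44392850400873707 0.24460130966083293 yaw [-1.6425742  -1.72157438]
origin bar [ 0.62434312 -0.0915889 ] washers [ 0.62558001 -0.09237637]
knob [-31.6229622 -11.6223262]
tri bar [ 0.65983346 -0.10876213  0.05015555] 0.0009610243903452215
tool axes (cols) [[-5.000e-04  4.267e-01 -9.044e-01]
 [ 1.900e-03 -9.044e-01 -4.267e-01]
 [-1.000e+00 -1.900e-03 -3.000e-04]] [ 0.26650615 -0.56462312  0.23042897]
```

Request:
step_arm:
  increments: [0,-0.4,-0.84,-2,0.2,0,-0.8,-1.68,-4,0.41,0,-1.2,-2.52,-6,0.41,0,-1.6,-3.36,-8,0.41,0,-2.0,-4.2,-10,0.41]
  grip_force: 20

```text
t: 0.72
tcp_pos: [0.444, -0.3469, 0.2304]
tool_rot: [0.559, 0.434, -0.559, 0.432]
force: [-0.1, -0.6, -0.3]
finger_gap: 0.588
```

```bash
cat >> h.py <<'E'
from scipy.spatial.transform import Rotation as Ro
O=np.array([.6248,-.0919]);YAW=-.0288
def togo(x,y,z):
    """stand mm target -> tool units shift, turn units"""
    s=sense();M=Ro.from_quat(s["tool_rot"]).as_matrix();c,n=np.cos(YAW),np.sin(YAW)
    X=np.array([O[0]+(c*x-n*y)/1e3,O[1]+(n*x+c*y)/1e3,z/1e3])
    h=np.arctan2(M[1,1],M[0,1])
    print("t",s["t"].round(3),"stand",stand(s["tcp_pos"],O,YAW).round(1),"z",(s["tcp_pos"][2]*1e3).round(1),"gap",round(float(s["finger_gap"]),3),"F",np.round(s["force"],1))
    print("shift",(M.T@(X-s["tcp_pos"])/.06).round(3),"turn",-np.degrees(YAW-h)/5)
E
python3 -c "
from h import *
togo(0,-38,130)"
```

```text
Traceback (most recent call last):
  File "h.py", line 29, in togo
    print("t",s["t"].round(3),"stand",stand(s["tcp_pos"],O,YAW).round(1),"z",(s["tcp_pos"][2]*1e3).round(1),"gap",round(float(s["finger_gap"]),3),"F",np.round(s["force"],1))
              ^^^^^^^^^^^^
AttributeError: 'float' object has no attribute 'round'
```

```bash
sed -i 's/s\["t"\].round(3)/s["t"]/;s/(s\["tcp_pos"\]\[2\]\*1e3).round(1)/round(s["tcp_pos"][2]*1e3,1)/' h.py
python3 -c "
from h import *
togo(0,-38,130)"
```

```text
t 0.725 stand [-173.4 -260.1] z 230.4 gap 0.588 F [-0.1 -0.6 -0.3]
shift [ 1.679  2.002 -4.246] turn -2.5565088798053326
```

Request:
step_arm:
  increments: [0.2,0.4,-0.84,-0.5,0.41,0.5,0.8,-1.68,-1,0.41,0.9,1.2,-2.52,-1.5,0.41,1.3,1.6,-3.4,-2,0.41,1.68,2.0,-4.25,-2.56,0.41]

```text
t: 1.35
tcp_pos: [0.6244, -0.128, 0.1288]
tool_rot: [0.507, 0.494, -0.506, 0.492]
force: [0.4, -0.6, -0.5]
finger_gap: 0.586
```

```bash
python3 -c "
from h import *
togo(0,-38,80)
s=snapshot('side');t=snapshot('top');w=snapshot('wrist')
cv2.imwrite('pics/s1.png',np.hstack([cv2.resize(s[130:330,200:480],None,fx=1.4,fy=1.4),cv2.resize(t[90:290,190:430],None,fx=1.4,fy=1.4)]))
cv2.imwrite('pics/sfull1.png',s);cv2.imwrite('pics/w1.png',w)
c=sense()['tcp_pos'];print(proj('side',c),proj('top',c),proj('wrist',c))"
```

```text
t 1.35 stand [  0.7 -36.1] z 128.8 gap 0.586 F [ 0.4 -0.6 -0.5]
shift [ 0.813 -0.01   0.034] turn 0.022638289555637816
(np.float64(340.9919097059991), np.float64(198.79582117171674)) (np.float64(343.1553669593345), np.float64(171.91105225760452)) (np.float64(285.3244547334373), np.float64(278.71041991358766))
```

View pics/sfull1.png

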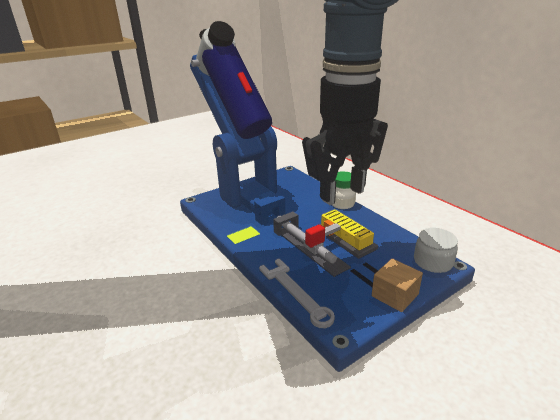

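View pics/w1.png

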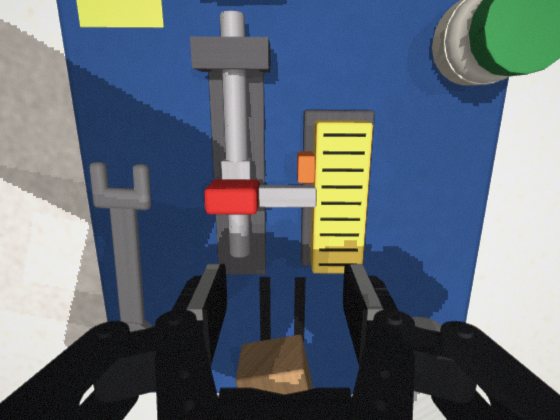

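The side view shows the near fingertip bottom at about (330,200) and the far one at about (360,193). The wrist view shows the tips symmetric about the TCP column, the left one at about (215,268) and the right one at about (360,268), lined up behind the knob and over the bar's near end.

```bash
python3 - <<'E'
from h import *
S=cv2.imread('pics/sfull1.png');tp=sense()["tcp_pos"]
M=Ro.from_quat(sense()["tool_rot"]).as_matrix()
for d in(0,4,8,12):
  print(d,[tuple(np.round(proj('side',tp+M@np.array([-d/1e3,y/1e3,z/1e3])),1)) for y,z in((-32,-11),(-32,11),(32,-11),(32,11))],
   'wrist',[tuple(np.round(proj('wrist',tp+M@np.array([-d/1e3,y/1e3,z/1e3])),0)) for y,z in((-25,-11),(-39,-11),(25,-11),(39,-11),(25,11),(39,11))])
g=S.max(2)
for u in range(318,370,4):
    col=np.nonzero(g[150:225,u]<60)[0]
    print(u,150+col.max() if len(col) else None,end=' ; ')
W=cv2.imread('pics/w1.png')
cv2.imwrite('pics/c2.png',np.hstack([cv2.resize(S[160:220,300:400],None,fx=4,fy=4,interpolation=cv2.INTER_CUBIC),cv2.resize(W[240:360,190:390],None,fx=2,fy=2)]))
E
```

```text
0 [(np.float64(319.7), np.float64(202.3)), (np.float64(329.6), np.float64(208.4)), (np.float64(351.5), np.float64(189.9)), (np.float64(361.7), np.float64(195.4))] wrist [(np.float64(227.0), np.float64(256.0)), (np.float64(195.0), np.float64(256.0)), (np.float64(343.0), np.float64(256.0)), (np.float64(376.0), np.float64(256.0)), (np.float64(341.0), np.float64(301.0)), (np.float64(372.0), np.float64(301.0))]
4 [(np.float64(319.7), np.float64(199.9)), (np.float64(329.7), np.float64(206.0)), (np.float64(351.7), np.float64(187.6)), (np.float64(362.0), np.float64(193.1))] wrist [(np.float64(226.0), np.float64(260.0)), (np.float64(193.0), np.float64(260.0)), (np.float64(345.0), np.float64(260.0)), (np.float64(378.0), np.float64(260.0)), (np.float64(342.0), np.float64(306.0)), (np.float64(374.0), np.float64(306.0))]
8 [(np.float64(319.8), np.float64(197.5)), (np.float64(329.8), np.float64(203.5)), (np.float64(351.9), np.float64(185.3)), (np.float64(362.2), np.float64(190.7))] wrist [(np.float64(224.0), np.float64(264.0)), (np.float64(190.0), np.float64(264.0)), (np.float64(346.0), np.float64(264.0)), (np.float64(381.0), np.float64(264.0)), (np.float64(344.0), np.float64(311.0)), (np.float64(377.0), np.float64(311.0))]
12 [(np.float64(319.9), np.float64(195.1)), (np.float64(330.0), np.float64(201.1)), (np.float64(352.1), np.float64(183.0)), (np.float64(362.4), np.float64(188.3))] wrist [(np.float64(223.0), np.float64(268.0)), (np.float64(188.0), np.float64(268.0)), (np.float64(348.0), np.float64(268.0)), (np.float64(383.0), np.float64(268.0)), (np.float64(345.0), np.float64(316.0)), (np.float64(379.0), np.float64(316.0))]
318 179 ; 322 198 ; 326 201 ; 330 184 ; 334 202 ; 338 168 ; 342 164 ; 346 155 ; 350 186 ; 354 190 ; 358 192 ; 362 177 ; 366 170 ;
```

View pics/c2.png

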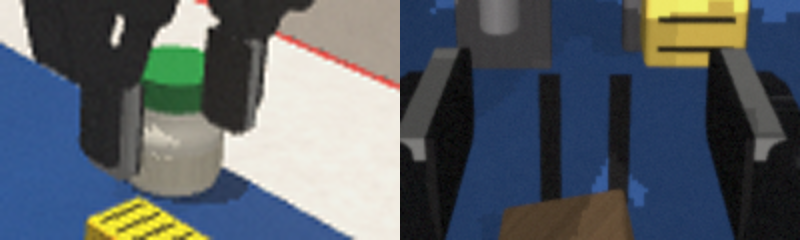

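The crop shows the tips lie about 5–8 mm behind the TCP at this closure. I'll descend and find the exact contact by force.

Request:
step_arm:
  increments: [0.3,-0.01,0.03,0,0.41,0.6,-0.01,0.03,0,0.41,0.85,-0.01,0.03,0,0.41,1.02,-0.01,0.03,0,0.41,1.02,-0.01,0.03,0,0.41]

```text
t: 2.12
tcp_pos: [0.622, -0.1282, 0.0654]
tool_rot: [-0.506, -0.497, 0.507, -0.491]
force: [0.1, 0.4, -0.2]
finger_gap: 0.591
```

```bash
python3 -c "
from h import *
togo(0,-38,46)
cv2.imwrite('pics/w2.png',snapshot('wrist'))"
```

```text
t 2.125 stand [ -1.7 -36.4] z 65.4 gap 0.591 F [ 0.1  0.4 -0.2]
shift [0.324 0.031 0.029] turn 0.04881877678026565
```

Request:
step_arm:
  increments: [0.03,0,0,0,0.41,0.06,0,0,0,0.41,0.09,0,0,0,0.41,0.1,0,0,0,0.41,0.1,0,0,0,0.41]

```text
t: 2.8
tcp_pos: [0.6226, -0.1282, 0.0602]
tool_rot: [-0.506, -0.496, 0.506, -0.492]
force: [-0.2, -0.6, 0.1]
finger_gap: 0.589
```

Request:
step_arm:
  increments: [0.02,0,0,0,0.41,0.04,0,0,0,0.41,0.04,0,0,0,0.41,0.04,0,0,0,0.41,0.04,0,0,0,0.41]

```text
t: 3.42
tcp_pos: [0.6228, -0.1283, 0.058]
tool_rot: [-0.506, -0.496, 0.506, -0.492]
force: [0.3, -0.5, 2.3]
finger_gap: 0.593
```

```bash
python3 -c "
from h import *
togo(0,-38,46)
for i in range(3): print(sense()['force'])"
```

```text
t 3.425 stand [ -1.  -36.4] z 58.0 gap 0.593 F [ 0.3 -0.5  2.3]
shift [0.2   0.017 0.027] turn 0.05333332722872697
[ 0.27758629 -0.50396663  2.29528022]
[ 0.27758629 -0.50396663  2.29528022]
[ 0.27758629 -0.50396663  2.29528022]
```

Request:
step_arm:
  increments: [0.02,0.01,0,0,0.41,0.04,0.01,0,0,0.41,0.06,0.01,0,0,0.41,0.07,0.01,0,0,0.41,0.07,0.01,0,0,0.41]

```text
t: 4.05
tcp_pos: [0.6229, -0.1283, 0.0537]
tool_rot: [-0.506, -0.496, 0.506, -0.492]
force: [-2.8, -0.5, 3.9]
finger_gap: 0.595
```

Request:
step_arm:
  increments: [0.02,0,0,0,0.41,0.04,0,0,0,0.41,0.06,0,0,0,0.41,0.06,0,0,0,0.41,0.06,0,0,0,0.41]

```text
t: 4.68
tcp_pos: [0.6229, -0.1282, 0.0502]
tool_rot: [-0.506, -0.496, 0.506, -0.492]
force: [-2.3, -0.4, 5.7]
finger_gap: 0.589
```

```bash
python3 -c "
from h import *
togo(0,-38,49)
w=snapshot('wrist');s=snapshot('side')
cv2.imwrite('pics/w3.png',np.hstack([w[120:420,120:440],cv2.resize(s[160:285,270:400],(320,300),interpolation=cv2.INTER_CUBIC)]))"
```

```text
t 4.675 stand [ -0.8 -36.4] z 50.2 gap 0.589 F [-2.3 -0.4  5.7]
shift [0.02  0.013 0.027] turn 0.053964834890009215
```

View pics/w3.png

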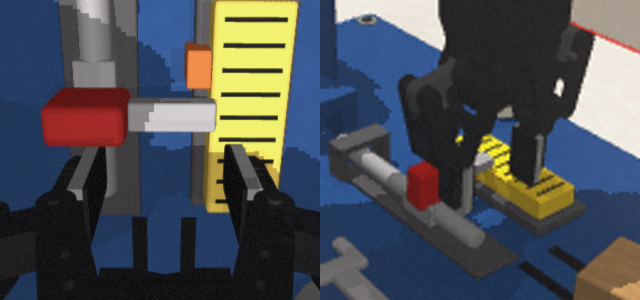

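The wrist crop shows the left fingertip behind the knob (crop columns 70–105, within the knob's 45–130) and the right tip on the yellow bar. The side crop shows the bar pressed down. Force suggests about 9 mm of press, so I can push now.

Request:
step_arm:
  increments: [0.01,0,-0.05,0,0.41,0.01,0,-0.1,0,0.41,0.01,0,-0.15,0,0.41,0.01,0,-0.2,0,0.41,0.01,0,-0.25,0,0.41]

```text
t: 5.4
tcp_pos: [0.6254, -0.1163, 0.0505]
tool_rot: [-0.505, -0.494, 0.506, -0.494]
force: [-2.1, -7.4, 3.8]
finger_gap: 0.589
```

Request:
step_arm:
  increments: [0.01,0,-0.05,0,0.41,0.01,0,-0.1,0,0.41,0.01,0,-0.15,0,0.41,0.01,0,-0.2,0,0.41,0.01,0,-0.2,0,0.41]

```text
t: 6.02
tcp_pos: [0.6272, -0.1068, 0.0506]
tool_rot: [-0.505, -0.492, 0.506, -0.496]
force: [-2.7, -5.4, 5.5]
finger_gap: 0.59
```

```bash
python3 -c "
from h import *
togo(0,5,49.5)
cv2.imwrite('pics/w4.png',snapshot('wrist')[60:420,120:440])"
```

```text
t 6.025 stand [  2.8 -14.8] z 50.6 gap 0.59 F [-2.7 -5.4  5.5]
shift [ 0.016 -0.045 -0.331] turn 0.07044199184855916
```

View pics/w4.png

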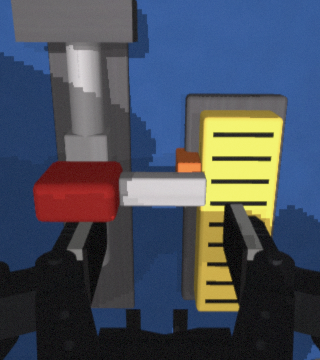

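The wrist crop shows the arm at row 188 passing over the orange tooth (row 160), with the bar still down and both tips in place. The bolt is moving, so I'll continue with small corrections.

Request:
step_arm:
  increments: [0.015,-0.01,-0.05,0,0.41,0.02,-0.02,-0.1,0,0.41,0.02,-0.03,-0.15,0,0.41,0.02,-0.04,-0.2,0,0.41,0.02,-0.04,-0.25,0,0.41]

```text
t: 6.7
tcp_pos: [0.6282, -0.0949, 0.0505]
tool_rot: [0.506, 0.489, -0.505, 0.5]
force: [-0.7, -6.7, 4.8]
finger_gap: 0.586
```

```bash
python3 -c "
from h import *
togo(0,5,49.5)"
```

```text
t 6.7 stand [ 3.5 -2.9] z 50.5 gap 0.586 F [-0.7 -6.7  4.8]
shift [ 0.014 -0.057 -0.131] turn 0.07566357737370713
```

Request:
step_arm:
  increments: [0.015,-0.01,-0.04,0,0.41,0.02,-0.02,-0.08,0,0.41,0.02,-0.03,-0.12,0,0.41,0.02,-0.04,-0.15,0,0.41,0.02,-0.04,-0.17,0,0.41]

```text
t: 7.32
tcp_pos: [0.629, -0.0877, 0.0504]
tool_rot: [0.506, 0.486, -0.505, 0.503]
force: [-1.0, -6.8, 5.6]
finger_gap: 0.59
```

```bash
python3 -c "
from h import *
togo(0,5,49.5)"
```

```text
t 7.325 stand [4.1 4.4] z 50.4 gap 0.59 F [-1.  -6.8  5.6]
shift [ 0.013 -0.068 -0.011] turn 0.08151265116246986
```

Request:
step_arm:
  increments: [0.015,-0.01,-0.03,0,0.41,0.015,-0.02,-0.06,0,0.41,0.015,-0.02,-0.09,0,0.41,0.015,-0.02,-0.1,0,0.41,0.015,-0.02,-0.1,0,0.41]

```text
t: 7.95
tcp_pos: [0.6294, -0.0871, 0.0503]
tool_rot: [0.504, 0.484, -0.505, 0.506]
force: [-3.6, -14.8, 5.5]
finger_gap: 0.59
```

```bash
python3 -c "
from h import *
togo(0,5,49.5)
print(Ro.from_quat(sense()['tool_rot']).as_matrix().round(3))
cv2.imwrite('pics/w5.png',snapshot('wrist')[60:420,120:440])"
```

```text
t 7.95 stand [4.5 5. ] z 50.3 gap 0.59 F [ -3.6 -14.8   5.5]
shift [ 0.012 -0.075 -0.001] turn 0.12113543883158766
[[ 0.021  1.    -0.019]
 [-0.024 -0.018 -1.   ]
 [-1.     0.021  0.023]]
```

View pics/w5.png

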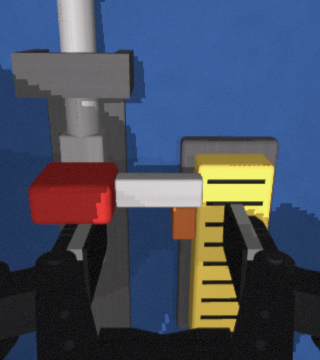

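The crop shows the orange tooth (row 222) now fully behind the steel arm (row 190). The push force jumped to 15 N at y = 5.0 mm, exactly the predicted home stop. Next I relieve the push and lift.

Request:
step_arm:
  increments: [0.01,0,0,0,0.41,0,0,0.03,0,0.41,-0.1,0,0.04,0,0.41,-0.25,0,0.04,0,0.41,-0.5,0,0.04,0,0.41]

```text
t: 8.62
tcp_pos: [0.6285, -0.0889, 0.0804]
tool_rot: [0.504, 0.484, -0.506, 0.506]
force: [-0.1, -0.2, 0.2]
finger_gap: 0.589
```

Request:
step_arm:
  increments: [-0.5,0,0.2,0,0.41,-1.2,0,0.8,0,0.41,-1.8,0,1.6,0,0.41,-2,0,2.4,0,0.41,-2,0,2.4,0,0.41]

```text
t: 9.25
tcp_pos: [0.6244, -0.2347, 0.2067]
tool_rot: [0.505, 0.481, -0.506, 0.507]
force: [-0.8, -0.0, -0.2]
finger_gap: 0.589
```

```bash
python3 - <<'E'
from h import *
togo(0,5,49.5)
T=snapshot('top');S=snapshot('side')
a=cv2.resize(T[140:220,240:380],(420,240),interpolation=cv2.INTER_CUBIC);b=cv2.resize(S[190:290,240:400],(384,240),interpolation=cv2.INTER_CUBIC)
cv2.imwrite('pics/end.png',np.hstack([a[:,:400],b]))
T0=cv2.imread('pics/top0.png');S0=cv2.imread('pics/side0.png')
for n,A,B,rb,yb in(("top",T0,T,(285,180,340,215),(290,145,365,185)),("side",S0,S,(285,205,335,250),(315,200,380,255))):
  for im in(A,B):
    print(n,[cv2.boundingRect(blob(im,lo,hi,bx)) for lo,hi,bx in(((0,150,80),(8,255,255),rb),((22,120,90),(34,255,255),yb))])
r=blob(T,(0,150,80),(8,255,255),(285,180,340,215));m=np.array([onz('top',p,.075)[:2] for p in r[:,0]],np.float32)
print("knob stand",stand(cv2.minAreaRect(m)[0],O,YAW))
E
```

```text
t 9.25 stand [   3.7 -142.8] z 206.7 gap 0.589 F [-0.8 -0.  -0.2]
shift [ 2.548 -0.113 -2.535] turn 0.0699723939683933
top [(320, 189, 10, 17), (302, 153, 54, 22)]
top [(299, 187, 10, 20), (301, 153, 56, 25)]
side [(306, 225, 19, 22), (321, 209, 53, 41)]
side [(292, 216, 19, 21), (323, 210, 51, 40)]
knob stand [-34.47152793  24.41620026]
```

View pics/end.png

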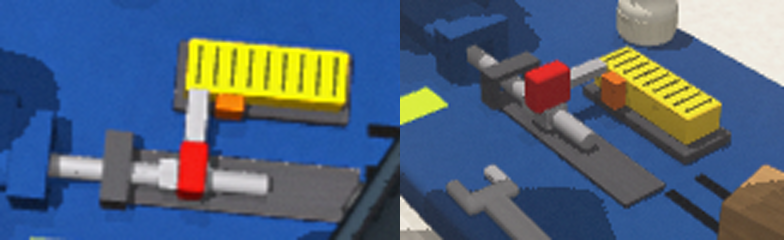

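The final view shows the rod in the keeper, and the knob at stand y 24.4 mm against an expected 24. The orange tooth stands up behind the arm, and the yellow bar's outline is back at its starting rows. The hand is clear of everything.

```bash
python3 -c "
from station import *
print(sign_off())"
```

```text
the job is handed in; nothing more can be done
None
```

The bolt is locked, and I handed the job in at about 9.4 s of robot time, well inside the 32 s limit. One fingertip held the yellow catch about 8–9 mm down while the other pushed the red knob until the bolt hit its stop. There the push force rose from about 7 N to 15 N. I then eased off, let the catch up and took the hand away.

**Last checks:**
- **Bolt:** the knob measured at stand y 24.4 mm, where fully home is 24, and the rod sits in the keeper.
- **Catch:** the tooth stands up behind the steel arm. In the side view the yellow bar is within 1–2 pixels of its starting outline, so it looks fully risen.
- **Hand:** the robot is clear, with no contact force beyond sensor noise (under 1 N).

**Small disagreements:** the tool drifted about 4–5 mm sideways during the push, but both fingertips stayed on their parts. The knob's stand x read −34.5 mm against a nominal −32, which I put down to camera measuring error.

I did not measure the tin, jar, carton and spanner again after the job. The force readings gave no sign that the hand touched any of them.

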